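Click the radio-speaker's dial round to two dots and press play

TASK

With a fingertip resting on the radio-speaker's big knurled dial, gently rub it round clockwise, seen from above, click by click until its pointer sits in the click at the two-dot mark; do not let it go on towards three dots. Then press the round play button fully down and let it come back up. Nothing needs gripping: lift nothing, and leave the small volume knob and the things standing around where they are.

Things in the scene. Friction and masses are not known exactly. Their poses are not given: they have to be found in the camera images.
- speaker: tabletop radio-speaker, fixed: wooden case, white deck on top, 160 (x) x 340 (y) x 100 mm high. Origin: centre of its underside; z up, -x its front (faces the robot at zero yaw), +y towards the dial's end. On the deck, in its own x, y in mm: dial axis (0, 90), play button (-25, -125), volume knob (45, -125), loose balm pot about (35, -35)
- dial (a joint): angle of the big dial about its vertical axis, rad, growing clockwise seen from above. Sprung clicks at 0 (bar mark), 0.6 (one dot), 1.2 (two dots) and 1.8 (three dots), end stops just outside. Starts in the click at 0 or 0.6; let go, it falls into the nearest click. The spring resists with up to about 0.05 N m on the way to each next click
- dial_top (a point): centre of the big dial's top face, on its axis, 126 mm above the shelf. Flat dark steel disc, 92 mm across over its knurled edge (too wide to grip), 24 mm thick, flat top. A fingertip pushing down 5 to 10 N some 30 mm from the axis and moving round carries it by friction. Its pointer is a white line on top, 13 to 43 mm from the axis
- two_dot_mark (a point): point on the deck 58 mm from the dial's axis, at the two-dot mark, where the pointer must point. The marks are dark, printed just outside the dial on the speaker's front (-x) side: clockwise from above a bar, one dot, two dots, three dots, 0.6 rad apart
- play (a joint): the play button: round grey spring button 28 mm across in a low white housing on the deck. Value in m: 0 up, 0.006 fully down, which takes 4 N; it springs back when let go
- play_top (a point): centre of the play button's top face when up (moves down with it); press here straight down
- volume (a joint): the small volume knob, 25 mm across and 17 mm high, on the deck 70 mm behind the play button. Value in rad; not to be turned
- volume_top (a point): centre of the volume knob's top face
- canister: loose closed clear canister with ribbed twist cap, 96 mm across, 163 mm high, standing beside the speaker's dial end. Origin: centre of its underside
- bowls: two stacked green ceramic bowls, 128 mm across, 78 mm high together, behind the speaker. Origin: centre of the underside
- tumbler: stainless steel tumbler, 72 mm across, 125 mm high, behind the dial. Origin: centre of its underside
- mug: white mug, 80 mm across, 90 mm high, beside the speaker's button end. Origin: centre of its underside
- balm: small round balm pot with a metal lid, 40 mm across, 38 mm high, standing loose on the speaker's deck between dial and button. Origin: centre of its underside
- spoon: spoon lying on the shelf in front of the speaker. Origin on its underside near its middle

How it is judged:
On the way, in this order (a step that is already met when the one before it is completed fails the run):
1. a fingertip rests on the dial (contact force between the fingers and dial above 0.5 N), for 0.05 s.
2. the dial has been turned into the two-dot click (value of joint dial between 1.06 and 1.34 rad), for 0.2 s.
3. the play button is pressed down with the dial at two dots (all of step 2 and value of joint play above 0.0045 m), for 0.05 s.
At the end, for the whole second after the job is handed in: the dial rests in the two-dot click (1.2 rad, within 0.1), the play button is back up (within 1.5 mm), and every bystander stands within 20 mm of its starting place (value of joint dial between 1.1 and 1.3 rad and velocity of joint dial between -0.05 and 0.05 rad/s and value of joint play below 0.0015 m and distance of each of canister, bowls, tumbler, mug, balm, spoon from where it was at the start of the episode below 0.02 m); the robot touches nothing.
It fails at once if the dial goes on more than two thirds of the way towards three dots (value of joint dial above 1.6 rad).
It fails at once if the dial or the play button is pushed hard (over 30 N) (contact force between any of the arm, the fingers and dial above 30 N or contact force between the fingers and play above 30 N).
It fails at once if the volume knob is pushed or turned (contact force between any of the fingers, the arm and volume above 2 N).
It fails at once if a bystander is moved or lifted more than 25 mm (distance of any of canister, bowls, tumbler, mug, balm, spoon from where it was at the start of the episode above 0.025 m).
It fails at once if a standing bystander is tipped over (angle between any of canister, bowls, tumbler, mug, balm's own z axis and vertical above 0.5 rad).
It also fails if it takes over 51 s, if anything falls off the work surface, if the arm or the gripper's body presses on something with over 40 N, if the wrist force passes 120 N, or if a joint passes its speed limit or range.

ROBOT

A 6-joint arm with a two-finger parallel gripper is mounted at the origin on the work surface. World frame = base frame: x ahead of the robot, y to its left, z up, the work surface at z = 0. Lengths are in m, angles in rad, forces in N, time in s.
With the tool pointing down it reaches from about 0.35 to 0.975 m from the base axis. Payload 4.9 kg.
Tool frame: the origin (TCP) lies at the very end of the fingers, on their centre line; the grasp point (between the pads) lies 19 mm behind it; z points along the fingers, x is the direction in which the jaws open and shut, and the axes are right-handed (so a half turn about z gives the same grasp; the last joint's range is limited). The gripper opens to 85 mm and grips with 20 to 120 N. Pads are 22 mm wide; open, the fingers measure 114 mm over their backs; the gripper's body (76 mm by 85 mm) begins 54 mm behind the grasp point. The pads swing forward as they close: fully open they stand 13 mm farther back than shut.
Start: joints at [-1.355, 0.053, 1.613, -0, 1.476, -0.119], TCP at [0.205, -0.59, 0.208] pointing down, gripper open.
Joint ranges: [-3.01, 3.01], [-1.01, 2.22], [0.06, 2.58], [-1.02, 4.17], [0.09, 2.62], [-3.14, 3.14]. Speed limits (rad/s): [2.57, 2.57, 3.14, 3.14, 3.14, 3.14].

INTERFACE

Orientations are given as a rotation vector (axis times angle).
In Python, from station import readout, viewer, ctrl, nets gives the robot as it stands. The module is installed in compiled form; this text tells all that it offers.
- The arm moves only by the tool step_arm, never from a script. Its argument "moves" is a list that holds one entry, the list of rows, each a list of 4 numbers: the shift along the world's x, y, z in cm, then the turn about the world's z in rad. In form: [[[dx, dy, dz, yaw], ...]]. A call has 1 to 10 rows; each row shifts and turns the commanded pose from where the row before left it; what a row does not reach is not made up. A row lasts 1/12 s, in which the tool goes at most 41.7 mm and 7.16 degrees, less where a joint would pass 70% of its speed; a pose out of reach is approached as far as the arm can. A call is refused whole if a number of a shift passes 4.17 or a number of a turn 0.125, either way. A call with a gripper value outside its range is refused whole. "grip" is the closure, from 0 (fully open) to 1 (shut), set as the call begins (left out, the last holds). The fingers move at their own pace and stop on an object; "squeeze" is the grip in N (left out, the last holds). Time passes only in rows, so rows that do not move let the fingers close. It gives the time, the measured TCP pose, the force and the opening at its end, in the units of the state.
- readout.get_obs(): the state, without advancing time (a new reading comes with each control period).
- viewer.get_image(name): name is "scene" or "top" or "wrist"; returns the picture (420x560x3 uint8, blue, green, red); there is no depth.
- viewer.calibration(name): a dict with "camera_matrix" (3x3 intrinsics, pixels), "R" (3x3) and "t" (3): a world point X has camera coordinates R X + t. Camera axes: x right, y down, z forward; pixel columns grow to the right and rows downward; lengths in m; the calibration is good to about 2 mm. A picture is of the moment at which its call begins: read the wrist's pose just before it. calibration takes no time and is no camera call; for the wrist camera it gives the pose at the moment of the call.
- ctrl.finish_job(): hands the job in, once; it reports no verdict.
Trained networks look in the newest picture that a camera, given by its name, has taken for a name from the list of things; names that differ only in an ending like _2 or _b are one class to them, and where a whole thing is asked for, a point or a joint stands for the part that bears it (a point fixed in the world has none). Each returns a list of dicts, best first, with "confidence" (0 to 1); they miss things now and then, are a little off and sometimes report something else, mostly with a low value. They report only what shows in the picture. A call takes as long as a camera call.
- nets.masks_of(camera, thing): "region" (420x560 bool, what is visible of it) and "box" ([left, top, right, bottom] in pixels, round what is visible of it).
- nets.pinpoint(camera, thing): "at" ([column, row] in pixels: a listed point, or the origin of a listed thing).
The state is a dict: "t": time; "q": joint angles; "dq": joint speeds; "effort": joint torques, N m; "tool_pos": TCP position; "tool_rot": TCP orientation; "contact_force": force on the tool from outside, world axes, zero at the start; "wrist_torque": the same for the moment, N m; "opening": finger opening in m.
Only numpy, scipy, OpenCV 4.12 (cv2) and the standard library are available. Lean on these libraries where they do the work, as an engineer would, in place of code of your own. Each camera call takes 0.05 s, during which the arm holds its last target. There are 200 camera calls.

## Working session

There is one attempt and no reset: what is moved stays moved. The work goes in short steps, Python scripts to look and compute and a tool call to move; the robot and the scene stay as the last step left them, time stands still between calls to the robot, and variables do not carry over. Pictures are saved under pics/ and viewed, about 8 in all and at most 12, crops included, and the job is handed in when it is done.

Besides the shell and the picture viewer there is one more tool, called after ">>>" by a JSON object that holds its "method" and its "body", one argument or row to a line. step_arm: Moves the arm, as the interface text tells. Its arguments: {"type":"object","properties":{"moves":{"type":"array","items":{"type":"array","items":{"type":"array","items":{"type":"number"}}}},"grip":{"type":"number"},"squeeze":{"type":"number"}},"required":["moves"]}

```bash
mkdir -p pics; cat > h.py <<'E'
import numpy as np, cv2
from station import readout, viewer, ctrl, nets
def ray(cam,px,z):
    c=viewer.calibration(cam);K=np.array(c["camera_matrix"]);R=np.array(c["R"]);t=np.array(c["t"])
    d=R.T@np.linalg.inv(K)@np.array([px[0],px[1],1.]);o=-R.T@t
    return o+d*(z-o[2])/d[2]
def proj(cam,X):
    c=viewer.calibration(cam);p=np.array(c["camera_matrix"])@(np.array(c["R"])@np.array(X)+np.array(c["t"]));return p[:2]/p[2]
E
python3 - <<'E'
from h import *
o=readout.get_obs();print(o["t"],o["tool_pos"],o["tool_rot"],o["contact_force"])
a=viewer.get_image("top");b=viewer.get_image("scene")
cv2.imwrite("pics/top.png",a);cv2.imwrite("pics/scene.png",b)
for cam in("top","scene"):
  for n,z in(("dial_top",.126),("two_dot_mark",.1),("play_top",.11),("volume_top",.117),("balm",.1),("canister",0),("tumbler",0),("mug",0),("bowls",0)):
    r=nets.pinpoint(cam,n)
    for k in r[:1]:print(cam,n,np.round(k["at"],1),round(k["confidence"],2),ray(cam,k["at"],z).round(4))
E
```

```text
0.0 [ 0.20522181 -0.58964392  0.2067587 ] [-2.55938571e+00  1.81944894e+00  2.36637191e-03] [-0.79558422  0.04532414  0.1914306 ]
top dial_top [219.1 243.5] 0.75 [0.5314 0.1539 0.126 ]
top play_top [319.9 265. ] 0.41 [ 0.4825 -0.0557  0.11  ]
top volume_top [326.4 229.9] 0.91 [ 0.5556 -0.0707  0.117 ]
top balm [288.5 228.5] 0.62 [0.5607 0.0085 0.1   ]
top canister [156.2 215.8] 0.85 [0.6002 0.3223 0.    ]
top tumbler [249.2 185. ] 0.73 [0.6694 0.0993 0.    ]
top mug [381.8 269.9] 0.71 [ 0.4632 -0.2078  0.    ]
top bowls [315.9 171. ] 0.58 [ 0.6996 -0.0604  0.    ]
scene dial_top [313.1 168.9] 0.76 [0.5365 0.1579 0.126 ]
scene two_dot_mark [309.4 165.2] 0.91 [0.4844 0.1785 0.1   ]
scene play_top [228.7 181.8] 0.39 [ 0.4677 -0.0491  0.11  ]
scene volume_top [234.7 199.2] 0.69 [ 0.5494 -0.0676  0.117 ]
scene balm [266.1 197. ] 0.75 [0.5565 0.0128 0.1   ]
scene canister [373.2 204.3] 0.68 [0.6045 0.3158 0.    ]
scene tumbler [322.4 241.8] 0.83 [0.6699 0.1127 0.    ]
scene mug [172.6 232.4] 0.78 [ 0.4621 -0.2107 -0.    ]
scene bowls [262.8 272.8] 0.96 [ 0.6971 -0.0671  0.    ]
```

View pics/top.png

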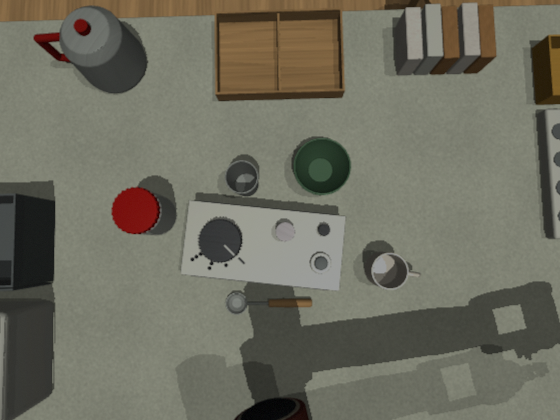

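View pics/scene.png

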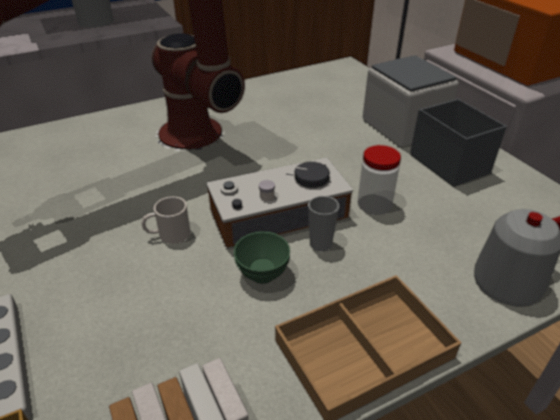

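The top view shows the speaker with its dial at about (220,240). A white pointer points lower right to (244,263), and the marks run along the dial's lower edge. The button is at (320,262), the volume knob at (323,229), the spoon in front and the balm on the deck. Next I'll fit the speaker's pose and zoom in on the dial.

```bash
cat > fit.py <<'E'
from h import *
from scipy.optimize import least_squares
L={"dial_top":(0,.09,.126),"play_top":(-.025,-.125,.11),"volume_top":(.045,-.125,.117)}
obs=[("top","dial_top",(219.1,243.5)),("top","volume_top",(326.4,229.9)),("scene","dial_top",(313.1,168.9)),("scene","volume_top",(234.7,199.2)),("top","play_top",(319.9,265)),("scene","play_top",(228.7,181.8))]
def W(p,l):
    c,s=np.cos(p[2]),np.sin(p[2]);return np.array([p[0]+c*l[0]-s*l[1],p[1]+s*l[0]+c*l[1],l[2]])
def f(p):return np.concatenate([proj(c,W(p,L[n]))-np.array(u) for c,n,u in obs])
r=least_squares(f,[.53,.05,-.09],loss="soft_l1");p=r.x
E
python3 - <<'E'
from fit import *
print(p.round(4),r.fun.round(1))
for n in L:print(n,W(p,L[n]).round(4))
a=cv2.imread("pics/top.png")
for i in range(4):
  th=np.pi+.9-.6*i   # local angle
  print(i,proj("top",W(p,(.058*np.cos(th),.09+.058*np.sin(th),.1))).round(1))
c=cv2.resize(a[190:300,175:355],None,fx=4.4,fy=4.4,interpolation=cv2.INTER_CUBIC)
for n in L:
  q=(proj("top",W(p,L[n]))-[175,190]+.5)*4.4;cv2.circle(c,tuple(int(v) for v in q),3,(0,0,255),-1)
cv2.imwrite("pics/c1.png",c)
E
```

```text
[ 0.5225  0.0645 -0.1244] [ 0.  -1.1 -2.6  1.9 -1.9 -0.1  1.3  0.2  0.4  0.1 -0.5  3.8]
dial_top [0.5337 0.1538 0.126 ]
play_top [ 0.4822 -0.0564  0.11  ]
volume_top [ 0.5517 -0.0651  0.117 ]
0 [240.1 261.5]
1 [225.9 269.2]
2 [210.  267.5]
3 [197.9 257. ]
```

View pics/c1.png

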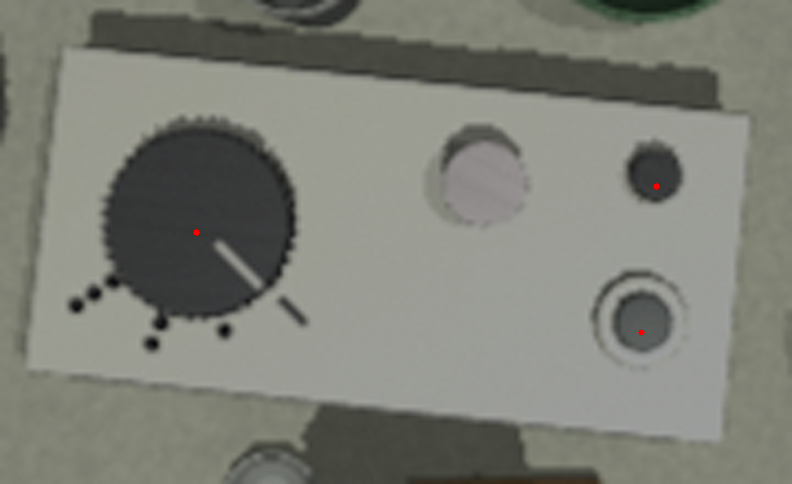

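The crop shows the white pointer at the bar mark, so the dial starts at 0. The dots continue clockwise, with two dots at crop (156,333). The fitted points sit about 10 crop pixels low, so I'll refit from the visually read centres.

```bash
python3 - <<'E'
s=open("fit.py").read()
i=s.index("obs=[");j=s.index("\n",i)
s=s[:i]+'obs=[("top","dial_top",(220,239.7)),("top","volume_top",(323.4,228.6)),("top","play_top",(320.4,262.5))]'+s[j:]
open("fit.py","w").write(s)
E
python3 - <<'E'
from fit import *
print(p.round(4),r.fun.round(1))
for n in L:print(n,W(p,L[n]).round(4))
D=W(p,L["dial_top"])
a=ray("top",(175+220/4.4,190+243/4.4),.126);b=ray("top",(175+262/4.4,190+288/4.4),.126)
print("pointer ang",np.arctan2(*(b-a)[[1,0]]), "tip r",np.hypot(*(b-D)[:2]))
t=ray("top",(175+156/4.4,190+333/4.4),.1)
print("2dot ang",np.arctan2(*(t-D)[[1,0]]),np.hypot(*(t-D)[:2]),"tip from dial top W",t)
E
```

```text
[ 0.5283  0.064  -0.1214] [-0.7  0.   0.5  0.3  0.1 -0.3]
dial_top [0.5392 0.1533 0.126 ]
play_top [ 0.4884 -0.0571  0.11  ]
volume_top [ 0.5579 -0.0655  0.117 ]
pointer ang -2.401062222284016 tip r 0.04567750298334075
2dot ang 2.738522068522074 0.059338301251952406 tip from dial top W [0.48465276 0.17659547 0.1       ]
```

>>> {"method": "step_arm", "body": {
  "moves": [
    [[0, 4.1, 1, 0], [0, 4.1, 0, 0], [0, 4.1, 0, 0], [0, 4.1, 0, 0], [0, 4.1, 0, 0], [0, 4.1, 0, 0], [0, 4.1, 0, 0], [0, 4.1, 0, 0], [2, 4, 0, 0], [2, 4, 0, 0]]
  ],
  "grip": 1
}}

```text
t: 1.83
tool_pos: [0.2423, -0.187, 0.2181]
tool_rot: [2.557, -1.825, 0.004]
contact_force: [2.3, -0.6, 0.8]
opening: -0.0001
```

>>> {"method": "step_arm", "body": {
  "moves": [
    [[2.8, 3.0, 0, 0], [2.8, 3.0, 0, 0], [2.8, 3.0, 0, 0], [2.8, 3.0, 0, 0], [2.8, 3.0, 0, 0], [2.8, 3.0, 0, 0], [2.8, 3.0, 0, 0], [2.8, 3.0, 0, 0], [2.8, 3.0, 0, 0], [2.8, 3.0, 0, 0]]
  ]
}}

```text
t: 2.67
tool_pos: [0.5237, 0.1139, 0.2178]
tool_rot: [-2.561, 1.819, -0.001]
contact_force: [0.6, -0.5, 0.9]
opening: 0.0
```

>>> {"method": "step_arm", "body": {
  "moves": [
    [[0.7, 1.2, -3, 0], [0, 0, -2.5, 0], [0, 0, 0, 0]]
  ]
}}

```text
t: 2.92
tool_pos: [0.5263, 0.1244, 0.1567]
tool_rot: [2.556, -1.814, -0.013]
contact_force: [-0.4, -0.5, -1.0]
opening: 0.0001
```

```bash
python3 - <<'E'
from h import *
print(readout.get_obs())
cv2.imwrite("pics/w1.png",viewer.get_image("wrist"))
k=nets.pinpoint("wrist","dial_top");print(k[:1],[ray("wrist",q["at"],.126) for q in k[:1]],proj("wrist",[.5392,.1533,.126]))
E
```

```text
{'t': 2.9167, 'q': array([ 9.44768605e-02, -1.03873984e-01,  1.85344780e+00, -7.71212523e-05,
        1.40275301e+00,  1.32865945e+00]), 'dq': array([-0.02323956, -0.05161982, -0.02661315, -0.00232061,  0.06275117,
       -0.00242129]), 'effort': array([ 4.72986158e-01, -3.48597085e+01, -4.17499423e+01,  5.21004223e-02,
       -5.85431401e-01,  1.61838607e-02]), 'tool_pos': array([0.52631219, 0.12438206, 0.15668792]), 'tool_rot': array([ 2.55640072, -1.81380955, -0.01266318]), 'contact_force': array([-0.35229731, -0.51222678, -0.96816238]), 'wrist_torque': array([-0.00211206,  0.04269879, -0.03228988]), 'opening': 0.0001383672025747556}
[{'at': [241.5, 194.2], 'confidence': 0.67}] [array([0.5438131 , 0.15133188, 0.126     ])] [235.89509639 200.37680199]
```

View pics/w1.png

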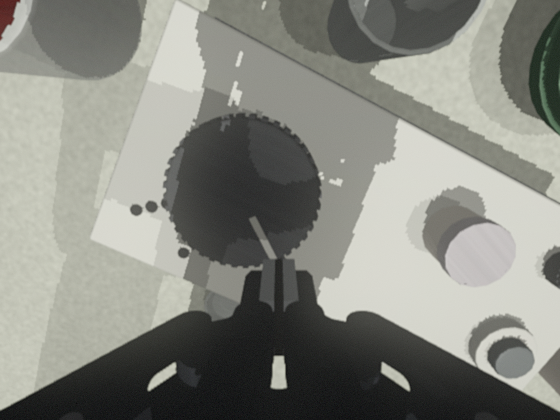

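The wrist view shows the dial centred near (242,190), with the closed fingertips over its near rim. That agrees with the fit to about 5 mm. Next I'll descend gently.

>>> {"method": "step_arm", "body": {
  "moves": [
    [[0, 0, -1, 0], [0, 0, -1, 0], [0, 0, 0, 0]]
  ]
}}

```text
t: 3.27
tool_pos: [0.5288, 0.1232, 0.1417]
tool_rot: [2.559, -1.821, -0.002]
contact_force: [-0.0, 0.8, -0.4]
opening: -0.0001
```

>>> {"method": "step_arm", "body": {
  "moves": [
    [[0, 0, -0.3, 0], [0, 0, 0, 0]]
  ]
}}

```text
t: 3.43
tool_pos: [0.5295, 0.1234, 0.1399]
tool_rot: [-2.56, 1.821, -0.0]
contact_force: [-0.6, -0.1, 0.5]
opening: 0.0002
```

>>> {"method": "step_arm", "body": {
  "moves": [
    [[0, 0, -0.3, 0], [0, 0, 0, 0]]
  ]
}}

```text
t: 3.6
tool_pos: [0.5296, 0.1236, 0.1368]
tool_rot: [-2.56, 1.82, -0.0]
contact_force: [0.4, -0.5, -0.9]
opening: 0.0005
```

>>> {"method": "step_arm", "body": {
  "moves": [
    [[0, 0, -0.4, 0], [0, 0, -0.4, 0], [0, 0, 0, 0]]
  ]
}}

```text
t: 3.85
tool_pos: [0.529, 0.1237, 0.1277]
tool_rot: [2.56, -1.82, -0.002]
contact_force: [0.2, -1.2, 0.1]
opening: 0.0
```

>>> {"method": "step_arm", "body": {
  "moves": [
    [[0, 0, -0.2, 0], [0, 0, 0, 0]]
  ]
}}

```text
t: 4.02
tool_pos: [0.5294, 0.1237, 0.1264]
tool_rot: [2.56, -1.82, -0.001]
contact_force: [-0.1, 0.9, -0.3]
opening: 0.0003
```

>>> {"method": "step_arm", "body": {
  "moves": [
    [[0, 0, -0.1, 0], [0, 0, 0, 0]]
  ]
}}

```text
t: 4.18
tool_pos: [0.5296, 0.1237, 0.1258]
tool_rot: [2.56, -1.82, -0.0]
contact_force: [0.1, -0.1, -0.0]
opening: -0.0001
```

>>> {"method": "step_arm", "body": {
  "moves": [
    [[0, 0, -0.1, 0], [0, 0, 0, 0]]
  ]
}}

```text
t: 4.35
tool_pos: [0.5296, 0.1237, 0.1248]
tool_rot: [2.561, -1.82, -0.0]
contact_force: [0.1, -0.8, 0.8]
opening: -0.0002
```

>>> {"method": "step_arm", "body": {
  "moves": [
    [[0, 0, -0.05, 0], [0, 0, 0, 0]]
  ]
}}

```text
t: 4.52
tool_pos: [0.5296, 0.1237, 0.1243]
tool_rot: [2.56, -1.82, -0.0]
contact_force: [-0.3, 0.1, 0.2]
opening: -0.0001
```

>>> {"method": "step_arm", "body": {
  "moves": [
    [[0, 0, -0.05, 0], [0, 0, 0, 0]]
  ]
}}

```text
t: 4.68
tool_pos: [0.5296, 0.1237, 0.1238]
tool_rot: [2.56, -1.82, -0.0]
contact_force: [0.6, -1.0, -0.8]
opening: 0.0005
```

>>> {"method": "step_arm", "body": {
  "moves": [
    [[0, 0, -0.1, 0], [0, 0, 0, 0]]
  ]
}}

```text
t: 4.85
tool_pos: [0.5295, 0.1237, 0.1226]
tool_rot: [2.56, -1.82, -0.0]
contact_force: [0.6, -0.5, 0.6]
opening: -0.0002
```

>>> {"method": "step_arm", "body": {
  "moves": [
    [[0, 0, -0.1, 0], [0, 0, 0, 0]]
  ]
}}

```text
t: 5.02
tool_pos: [0.5295, 0.1237, 0.1216]
tool_rot: [2.56, -1.82, -0.0]
contact_force: [-0.6, 0.4, 1.6]
opening: 0.0
```

>>> {"method": "step_arm", "body": {
  "moves": [
    [[0, 0, -0.1, 0], [0, 0, 0, 0]]
  ]
}}

```text
t: 5.18
tool_pos: [0.5295, 0.1237, 0.1207]
tool_rot: [2.56, -1.82, -0.0]
contact_force: [-0.4, -0.2, -0.5]
opening: 0.0003
```

```bash
python3 - <<'E'
from h import *
cv2.imwrite("pics/w2.png",viewer.get_image("wrist"))
print(proj("wrist",[.5295,.1237,.1207]),proj("wrist",[.54,.153,.126]))
E
```

```text
[278.12176451 257.14760743] [226.79866199 223.76052398]
```

View pics/w2.png

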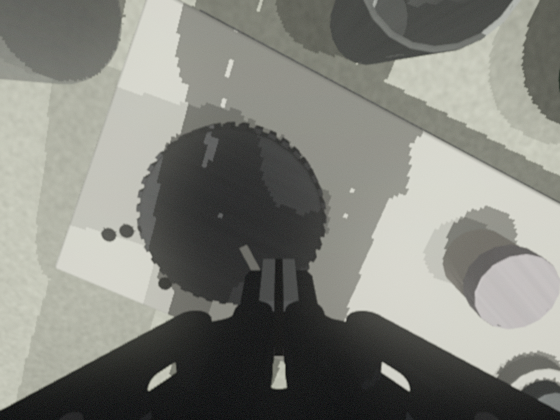

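The fingertip is at (278,257), about 32 mm from the dial centre at (231,213). It is over the dial but not touching yet, so I'll continue down in 1 mm steps.

>>> {"method": "step_arm", "body": {
  "moves": [
    [[0, 0, -0.1, 0], [0, 0, 0, 0]]
  ]
}}

```text
t: 5.4
tool_pos: [0.5295, 0.1237, 0.1197]
tool_rot: [2.56, -1.82, -0.0]
contact_force: [0.0, -0.1, -0.5]
opening: -0.0004
```

>>> {"method": "step_arm", "body": {
  "moves": [
    [[0, 0, -0.1, 0], [0, 0, 0, 0]]
  ]
}}

```text
t: 5.57
tool_pos: [0.5295, 0.1237, 0.1186]
tool_rot: [2.56, -1.82, -0.0]
contact_force: [-0.8, 0.7, -0.9]
opening: 0.0001
```

>>> {"method": "step_arm", "body": {
  "moves": [
    [[0, 0, -0.1, 0], [0, 0, 0, 0]]
  ]
}}

```text
t: 5.73
tool_pos: [0.5295, 0.1237, 0.1177]
tool_rot: [2.56, -1.82, -0.0]
contact_force: [-0.0, -0.9, 0.1]
opening: -0.0001
```

```bash
python3 - <<'E'
from h import *
c=viewer.calibration("wrist");print(np.array(c["camera_matrix"]).round(1)); R=np.array(c["R"]);print((-R.T@np.array(c["t"])).round(4),R.round(3),readout.get_obs()["tool_pos"])
from fit import *
c=viewer.calibration("top");R=np.array(c["R"]);print((-R.T@np.array(c["t"])).round(4))
E
```

```text
[[356.8   0.  278.4]
 [  0.  356.8 210.9]
 [  0.    0.    1. ]]
[0.5997 0.1482 0.2823] [[ 0.329 -0.944  0.001]
 [-0.904 -0.314  0.291]
 [-0.275 -0.097 -0.957]] [0.52952687 0.12371381 0.11767371]
[0.5297 0.0162 1.0603]
```

The apparent dial size puts its top at z≈0.118, so the shelf seems about 8 mm lower than assumed. Contact should be close, so I'll continue with small steps.

>>> {"method": "step_arm", "body": {
  "moves": [
    [[0, 0, -0.1, 0], [0, 0, 0, 0]]
  ]
}}

```text
t: 5.9
tool_pos: [0.5295, 0.1237, 0.1167]
tool_rot: [2.56, -1.82, -0.0]
contact_force: [0.0, 0.1, -0.8]
opening: 0.0003
```

>>> {"method": "step_arm", "body": {
  "moves": [
    [[0, 0, -0.1, 0], [0, 0, 0, 0]]
  ]
}}

```text
t: 6.07
tool_pos: [0.5295, 0.1237, 0.1157]
tool_rot: [2.56, -1.82, -0.0]
contact_force: [-0.6, 0.1, -0.5]
opening: 0.0001
```

>>> {"method": "step_arm", "body": {
  "moves": [
    [[0, 0, -0.1, 0], [0, 0, 0, 0]]
  ]
}}

```text
t: 6.23
tool_pos: [0.5295, 0.1237, 0.1147]
tool_rot: [2.56, -1.82, -0.0]
contact_force: [-0.4, -0.1, 0.9]
opening: 0.0001
```

>>> {"method": "step_arm", "body": {
  "moves": [
    [[0, 0, -0.1, 0], [0, 0, 0, 0]]
  ]
}}

```text
t: 6.4
tool_pos: [0.5295, 0.1237, 0.1137]
tool_rot: [2.56, -1.82, -0.0]
contact_force: [0.2, 0.3, -0.0]
opening: 0.0001
```

>>> {"method": "step_arm", "body": {
  "moves": [
    [[0, 0, -0.1, 0], [0, 0, 0, 0]]
  ]
}}

```text
t: 6.57
tool_pos: [0.5295, 0.1237, 0.1127]
tool_rot: [2.56, -1.82, -0.0]
contact_force: [0.4, 0.1, 0.3]
opening: -0.0003
```

>>> {"method": "step_arm", "body": {
  "moves": [
    [[0, 0, -0.1, 0], [0, 0, 0, 0]]
  ]
}}

```text
t: 6.73
tool_pos: [0.5295, 0.1237, 0.1117]
tool_rot: [2.56, -1.82, -0.0]
contact_force: [0.8, -0.4, -0.6]
opening: 0.0
```

```bash
python3 - <<'E'
from h import *
a=viewer.get_image("wrist");cv2.imwrite("pics/w3.png",cv2.resize(a[180:340,180:380],None,fx=3.5,fy=3.5,interpolation=cv2.INTER_CUBIC))
print(readout.get_obs()["tool_pos"])
E
```

```text
[0.52953365 0.12372548 0.11173296]
```

View pics/w3.png

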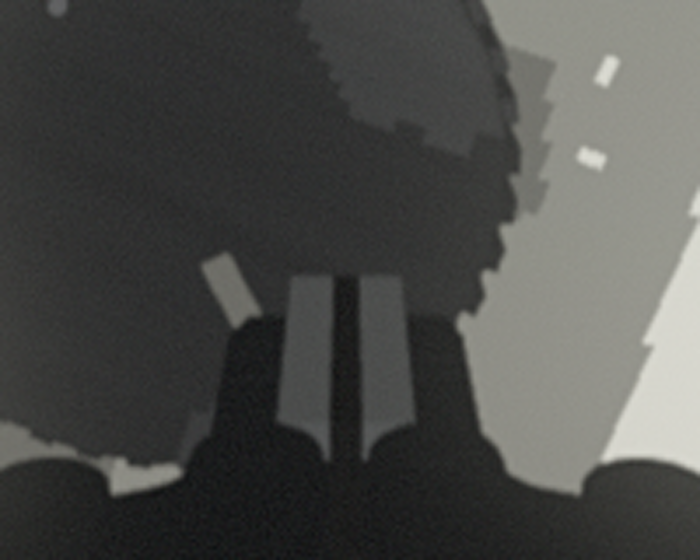

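>>> {"method": "step_arm", "body": {
  "moves": [
    [[0, 0, -0.1, 0], [0, 0, 0, 0]]
  ]
}}

```text
t: 6.95
tool_pos: [0.5295, 0.1237, 0.1107]
tool_rot: [2.56, -1.82, -0.0]
contact_force: [-0.9, 0.2, -0.1]
opening: 0.0002
```

>>> {"method": "step_arm", "body": {
  "moves": [
    [[0, 0, -0.1, 0], [0, 0, 0, 0]]
  ]
}}

```text
t: 7.12
tool_pos: [0.5295, 0.1237, 0.1097]
tool_rot: [2.56, -1.82, -0.0]
contact_force: [-0.3, -0.9, -0.7]
opening: -0.0002
```

>>> {"method": "step_arm", "body": {
  "moves": [
    [[0, 0, -0.1, 0], [0, 0, 0, 0]]
  ]
}}

```text
t: 7.28
tool_pos: [0.5295, 0.1237, 0.1087]
tool_rot: [2.56, -1.82, -0.0]
contact_force: [0.7, -0.2, -0.5]
opening: 0.0001
```

```bash
python3 - <<'E'
from fit import *
from scipy.optimize import least_squares
# shelf offset: top view centres + scene view rim; 4 params
ob=obs+[("top","A",(175+60/4.4,190+46/4.4)),("top","B",(175+748/4.4,190+115/4.4)),("top","C",(175+722/4.4,190+440/4.4)),("top","Dd",(175+27/4.4,190+369/4.4))]
L.update(A=(.08,.17,.1),B=(.08,-.17,.1),C=(-.08,-.17,.1),Dd=(-.08,.17,.1))
for s in ([],[("scene","dial_top",(312,173.5))]):
  g=lambda p:np.concatenate([proj(c,W(p,L[n])+[0,0,p[3]])-np.array(u) for c,n,u in ob+s])
  r=least_squares(g,[.53,.05,-.09,0]);print(r.x.round(4),r.fun.round(1))
  for n in("dial_top","play_top","volume_top"):print((W(r.x,L[n])+[0,0,r.x[3]]).round(4))
E
```

```text
[ 0.5274  0.0639 -0.1172 -0.0081] [-0.1  0.7  0.2  0.6 -0.1 -0.3  0.6 -0.2  0.2 -0.8 -0.4  0.  -0.4  0. ]
[0.5379 0.1533 0.1179]
[ 0.488  -0.0573  0.1019]
[ 0.5575 -0.0655  0.1089]
[ 0.5275  0.064  -0.1175 -0.0108] [ 0.   0.6  0.   0.6 -0.2 -0.4  0.8 -0.2 -0.  -0.8 -0.6 -0.1 -0.1 -0.1
 -0.3 -0.4]
[0.538  0.1534 0.1152]
[ 0.488  -0.0572  0.0992]
[ 0.5575 -0.0654  0.1062]
```

>>> {"method": "step_arm", "body": {
  "moves": [
    [[0, 0, -0.1, 0], [0, 0, 0, 0]]
  ]
}}

```text
t: 7.45
tool_pos: [0.5295, 0.1237, 0.1077]
tool_rot: [2.56, -1.82, -0.0]
contact_force: [-0.3, 0.0, 0.4]
opening: 0.0002
```

>>> {"method": "step_arm", "body": {
  "moves": [
    [[0, 0, -0.1, 0], [0, 0, 0, 0]]
  ]
}}

```text
t: 7.62
tool_pos: [0.5295, 0.1237, 0.1067]
tool_rot: [2.56, -1.82, -0.0]
contact_force: [-0.8, -0.5, -0.5]
opening: 0.0001
```

>>> {"method": "step_arm", "body": {
  "moves": [
    [[0, 0, -0.1, 0], [0, 0, 0, 0]]
  ]
}}

```text
t: 7.78
tool_pos: [0.5295, 0.1237, 0.1057]
tool_rot: [2.56, -1.82, -0.0]
contact_force: [0.4, 0.2, -0.4]
opening: 0.0002
```

>>> {"method": "step_arm", "body": {
  "moves": [
    [[0, 0, -0.1, 0], [0, 0, 0, 0]]
  ]
}}

```text
t: 7.95
tool_pos: [0.5295, 0.1237, 0.1046]
tool_rot: [2.56, -1.82, -0.0]
contact_force: [-0.3, 0.4, -0.1]
opening: -0.0001
```

```bash
python3 - <<'E'
from h import *
a=viewer.get_image("wrist");cv2.imwrite("pics/w4.png",a)
m=nets.masks_of("wrist","dial");print([ (k["box"],k["confidence"]) for k in m[:2]])
for y in range(0,9):print(0.085+.005*y, proj("wrist",[.538,.1534,.085+.005*y]).round(1))
E
```

```text
[([124.3, 122.2, 330.6, 321.9], 0.93)]
0.085 [231.4 211.8]
0.09000000000000001 [230.2 214.6]
0.095 [228.9 217.5]
0.1 [227.6 220.6]
0.10500000000000001 [226.2 223.9]
0.11000000000000001 [224.8 227.3]
0.115 [223.2 231. ]
0.12000000000000001 [221.6 234.8]
0.125 [219.8 238.9]
```

View pics/w4.png

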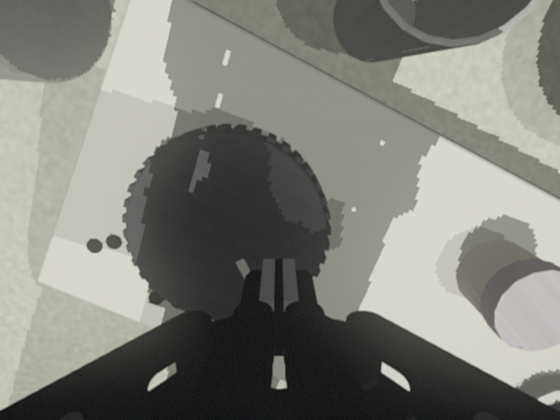

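Intersecting the top and wrist rays puts the dial top lower still, at about z=0.100. The picture shows the fingertip still hovering over the disc, so I'll keep feeling downward.

>>> {"method": "step_arm", "body": {
  "moves": [
    [[0, 0, -0.1, 0], [0, 0, 0, 0]]
  ]
}}

```text
t: 8.22
tool_pos: [0.5296, 0.1237, 0.1037]
tool_rot: [2.56, -1.82, -0.0]
contact_force: [0.1, 0.5, 0.5]
opening: -0.0003
```

>>> {"method": "step_arm", "body": {
  "moves": [
    [[0, 0, -0.1, 0], [0, 0, 0, 0]]
  ]
}}

```text
t: 8.38
tool_pos: [0.5297, 0.1237, 0.1028]
tool_rot: [-2.561, 1.82, -0.0]
contact_force: [0.1, -0.6, -0.4]
opening: 0.0003
```

>>> {"method": "step_arm", "body": {
  "moves": [
    [[0, 0, -0.1, 0], [0, 0, 0, 0]]
  ]
}}

```text
t: 8.55
tool_pos: [0.5302, 0.1236, 0.1027]
tool_rot: [-2.56, 1.82, -0.002]
contact_force: [0.3, -0.1, 3.4]
opening: -0.0001
```

>>> {"method": "step_arm", "body": {
  "moves": [
    [[0, 0, -0.1, 0], [0, 0, 0, 0]]
  ]
}}

```text
t: 8.72
tool_pos: [0.5307, 0.1235, 0.1027]
tool_rot: [-2.56, 1.82, -0.003]
contact_force: [-2.0, -2.1, 7.6]
opening: -0.0
```

>>> {"method": "step_arm", "body": {
  "moves": [
    [[0, 0, -0.1, 0], [0, 0, 0, 0]]
  ]
}}

```text
t: 8.88
tool_pos: [0.5312, 0.1234, 0.1026]
tool_rot: [-2.56, 1.819, -0.005]
contact_force: [-2.4, -0.8, 10.4]
opening: 0.0001
```

Contact came at z≈0.1027, so the shelf lies about 23 mm below z=0. I'll recompute the positions with that height.

```bash
python3 - <<'E'
from fit import *
L={k:(v[0],v[1],v[2]-.0233) for k,v in L.items()}
L["dial_top"]=L["dial_top"]
g=lambda p:np.concatenate([proj(c,W(p,L[n]))-np.array(u) for c,n,u in obs])
r=least_squares(g,[.53,.05,-.09]);print(r.x.round(4),r.fun.round(1))
for n in L:print(n,W(r.x,L[n]).round(4))
print(ray("top",(220,239.7),.1027))
print("wrist(now, w4 center approx)",ray("wrist",(227.3,221.5),.1047))
E
```

```text
[ 0.5283  0.0638 -0.1213] [ 1.   0.1 -0.3  0.6 -0.7 -0.8]
dial_top [0.5392 0.1532 0.1027]
play_top [ 0.4883 -0.0572  0.0867]
volume_top [ 0.5578 -0.0657  0.0937]
[0.5395113  0.15531258 0.1027    ]
wrist(now, w4 center approx) [0.5415998  0.15291509 0.1047    ]
```

>>> {"method": "step_arm", "body": {
  "moves": [
    [[-0.42, 0.18, 0, -0.12], [-0.4, 0.25, 0, -0.12], [0, 0, 0, -0.06]]
  ]
}}

```text
t: 9.13
tool_pos: [0.5231, 0.128, 0.1026]
tool_rot: [-2.252, 2.186, -0.005]
contact_force: [-0.8, -1.4, 9.2]
opening: 0.0
```

>>> {"method": "step_arm", "body": {
  "moves": [
    [[-0.36, 0.29, 0, -0.12], [-0.31, 0.35, 0, -0.12], [0, 0, 0, -0.06]]
  ]
}}

```text
t: 9.38
tool_pos: [0.5164, 0.1352, 0.1027]
tool_rot: [-1.9, 2.497, -0.003]
contact_force: [-1.6, 0.6, 9.1]
opening: -0.0004
```

```bash
python3 - <<'E'
from h import *
w=viewer.get_image("wrist");t=viewer.get_image("top")
c=cv2.resize(t[205:290,175:275],None,fx=4,fy=4,interpolation=cv2.INTER_CUBIC)
o=np.zeros((420,400+400,3),np.uint8);o[:340,:400]=c;o[:300,400:]=cv2.resize(w,(400,300))
cv2.imwrite("pics/m1.png",o)
E
```

```text
(no output)
```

View pics/m1.png

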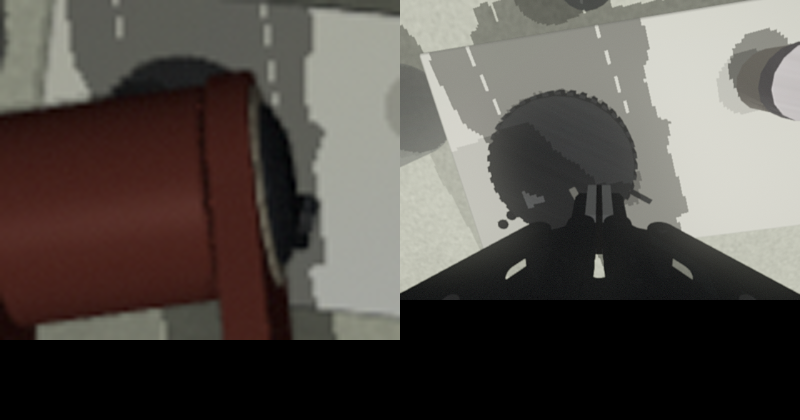

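The right panel (wrist view) shows the pointer at (574,191) still beside the fingertip, with the bar mark now uncovered at (642,197). The dial is following with little slip. I'll go another 0.6 rad.

>>> {"method": "step_arm", "body": {
  "moves": [
    [[-0.25, 0.39, 0, -0.12], [-0.19, 0.42, 0, -0.12], [0, 0, 0, -0.06]]
  ]
}}

```text
t: 9.73
tool_pos: [0.5124, 0.1433, 0.1026]
tool_rot: [-1.505, 2.752, -0.003]
contact_force: [0.4, 0.9, 7.8]
opening: -0.0
```

>>> {"method": "step_arm", "body": {
  "moves": [
    [[-0.13, 0.45, 0, -0.12], [-0.06, 0.46, 0, -0.12], [0, 0, 0, -0.06], [0, 0, 0, 0]]
  ]
}}

```text
t: 10.07
tool_pos: [0.5108, 0.1524, 0.1027]
tool_rot: [-1.081, 2.943, -0.001]
contact_force: [1.2, 1.3, 8.3]
opening: -0.0003
```

```bash
python3 - <<'E'
from h import *
cv2.imwrite("pics/w5.png",viewer.get_image("wrist"))
E
```

```text
(no output)
```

View pics/w5.png

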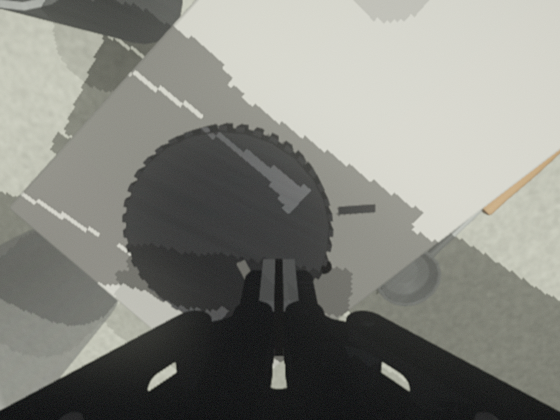

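The bar is now far round at (357,210), and the pointer's position relative to the finger hasn't changed. That makes the turn about 1.19 rad. I'll lift clear and move towards the button, then verify with the top view.

>>> {"method": "step_arm", "body": {
  "moves": [
    [[0, 0, -0.0, 0], [0, 0, 0.5, 0], [0, 0, 1, 0], [0, 0, 3, 0], [0, 0, 3, 0], [0, -4, 0, 0.1], [0, -4, 0, 0.1], [0, -4, 0, 0.1], [-0.5, -4, 0, 0.1], [-0.5, -4, 0, 0.1]]
  ]
}}

```text
t: 10.95
tool_pos: [0.4978, -0.0499, 0.1752]
tool_rot: [-1.788, 2.583, -0.0]
contact_force: [1.0, 0.7, -0.1]
opening: 0.0001
```

>>> {"method": "step_arm", "body": {
  "moves": [
    [[-0.6, -1, 0, 0], [0, 0, 0, 0], [0, 0, 0, 0]]
  ]
}}

```text
t: 11.2
tool_pos: [0.4921, -0.0583, 0.1749]
tool_rot: [-1.778, 2.59, 0.001]
contact_force: [-0.5, 0.6, -0.1]
opening: 0.0001
```

```bash
python3 - <<'E'
from h import *
w=viewer.get_image("wrist");t=viewer.get_image("top")
for n,z in(("play_top",.0867),("volume_top",.0937)):
  k=nets.pinpoint("wrist",n)[:1];print(n,[(q["at"],q["confidence"],ray("wrist",q["at"],z).round(4)) for q in k])
print(readout.get_obs()["tool_pos"])
c=cv2.resize(t[205:290,175:275],None,fx=4,fy=4,interpolation=cv2.INTER_CUBIC)
o=np.zeros((340,800,3),np.uint8);o[:,:400]=c;o[:300,400:]=cv2.resize(w,(400,300))
cv2.imwrite("pics/m2.png",o)
E
```

```text
play_top [([280.0, 226.3], 0.66, array([ 0.4785, -0.053 ,  0.0867]))]
volume_top [([252.6, 120.1], 0.85, array([ 0.5577, -0.0633,  0.0937]))]
[ 0.49260192 -0.05698467  0.17484519]
```

View pics/m2.png

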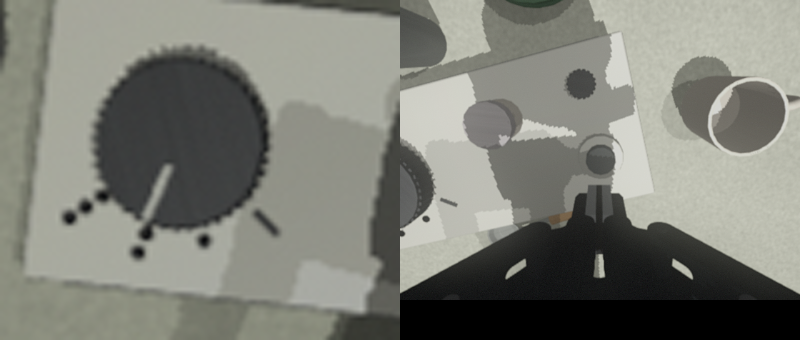

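The left panel (top view) shows the pointer at (155,190) aimed right at the two dots (145,235/140,252), so the dial is in the two-dot click. The right panel shows the button at (600,159), i.e. wrist pixel (280,223). My button height was a guess, so I'll solve it now.

```bash
python3 - <<'E'
from h import *
for z in (.08,.087,.093,.099,.105):print(z,ray("wrist",(280,223),z).round(4),ray("top",(320.4,262.5),z).round(4))
E
```

```text
0.08 [ 0.4789 -0.0532  0.08  ] [ 0.4864 -0.0591  0.08  ]
0.087 [ 0.4811 -0.054   0.087 ] [ 0.4867 -0.0586  0.087 ]
0.093 [ 0.483  -0.0547  0.093 ] [ 0.4869 -0.0581  0.093 ]
0.099 [ 0.4849 -0.0554  0.099 ] [ 0.4872 -0.0577  0.099 ]
0.105 [ 0.4869 -0.0561  0.105 ] [ 0.4875 -0.0572  0.105 ]
```

>>> {"method": "step_arm", "body": {
  "moves": [
    [[-0.6, 0, -2, 0], [0, 0, -2, 0], [0, 0, -1, 0], [0, 0, -0.5, 0], [0, 0, 0, 0], [0, 0, 0, 0]]
  ]
}}

```text
t: 11.9
tool_pos: [0.4869, -0.0581, 0.1203]
tool_rot: [-1.782, 2.587, -0.0]
contact_force: [0.5, 0.2, 0.9]
opening: -0.0003
```

>>> {"method": "step_arm", "body": {
  "moves": [
    [[0, 0, -0.2, 0], [0, 0, -0.2, 0], [0, 0, -0.2, 0], [0, 0, 0, 0]]
  ]
}}

```text
t: 12.23
tool_pos: [0.4864, -0.0584, 0.1138]
tool_rot: [-1.781, 2.588, 0.0]
contact_force: [0.2, -1.2, 1.2]
opening: -0.0002
```

>>> {"method": "step_arm", "body": {
  "moves": [
    [[0, 0, -0.2, 0], [0, 0, -0.2, 0], [0, 0, 0, 0]]
  ]
}}

```text
t: 12.48
tool_pos: [0.4861, -0.0583, 0.1094]
tool_rot: [1.781, -2.588, -0.001]
contact_force: [-0.4, 0.2, -0.9]
opening: 0.0001
```

>>> {"method": "step_arm", "body": {
  "moves": [
    [[0, 0, -0.2, 0], [0, 0, -0.2, 0], [0, 0, 0, 0]]
  ]
}}

```text
t: 12.73
tool_pos: [0.4861, -0.0583, 0.1053]
tool_rot: [1.781, -2.587, -0.001]
contact_force: [0.6, 0.2, 0.8]
opening: -0.0001
```

>>> {"method": "step_arm", "body": {
  "moves": [
    [[0, 0, -0.2, 0], [0, 0, -0.2, 0], [0, 0, 0, 0]]
  ]
}}

```text
t: 12.98
tool_pos: [0.4861, -0.0583, 0.1013]
tool_rot: [1.781, -2.587, -0.001]
contact_force: [0.0, -0.6, -0.3]
opening: 0.0002
```

>>> {"method": "step_arm", "body": {
  "moves": [
    [[0, 0, -0.2, 0], [0, 0, -0.2, 0], [0, 0, 0, 0]]
  ]
}}

```text
t: 13.23
tool_pos: [0.4865, -0.0584, 0.0978]
tool_rot: [-1.781, 2.588, -0.0]
contact_force: [0.0, 0.1, 2.2]
opening: 0.0002
```

>>> {"method": "step_arm", "body": {
  "moves": [
    [[0, 0, -0.2, 0], [0, 0, 0, 0]]
  ]
}}

```text
t: 13.4
tool_pos: [0.4867, -0.0584, 0.096]
tool_rot: [-1.781, 2.588, -0.001]
contact_force: [0.1, -0.1, 2.9]
opening: -0.0
```

>>> {"method": "step_arm", "body": {
  "moves": [
    [[0, 0, -0.2, 0], [0, 0, 0, 0]]
  ]
}}

```text
t: 13.57
tool_pos: [0.4867, -0.0584, 0.094]
tool_rot: [-1.781, 2.587, -0.001]
contact_force: [0.1, 0.2, 4.2]
opening: -0.0002
```

>>> {"method": "step_arm", "body": {
  "moves": [
    [[0, 0, -0.2, 0], [0, 0, 0, 0]]
  ]
}}

```text
t: 13.73
tool_pos: [0.4867, -0.0584, 0.0927]
tool_rot: [-1.781, 2.588, -0.0]
contact_force: [-2.5, 0.9, 5.5]
opening: -0.0001
```

>>> {"method": "step_arm", "body": {
  "moves": [
    [[0, 0, -0.1, 0], [0, 0, 0, 0]]
  ]
}}

```text
t: 13.9
tool_pos: [0.4868, -0.0585, 0.0926]
tool_rot: [-1.781, 2.588, -0.0]
contact_force: [-4.3, 1.7, 11.1]
opening: 0.0
```

>>> {"method": "step_arm", "body": {
  "moves": [
    [[0, 0, -0.1, 0], [0, 0, 0, 0], [0, 0, 0, 0]]
  ]
}}

```text
t: 14.15
tool_pos: [0.4868, -0.0585, 0.0925]
tool_rot: [1.781, -2.588, 0.0]
contact_force: [-6.7, 1.7, 15.4]
opening: -0.0001
```

The button is at its hard stop: z no longer falls and the force is rising past the spring force. I'll release it, retreat and check.

>>> {"method": "step_arm", "body": {
  "moves": [
    [[0, 0, 0.3, 0], [0, 0, 0.5, 0], [0, 0, 1, 0], [0, 0, 3, 0], [0, 0, 4, 0], [-3, -2, 2, 0], [-4, 0, 0, 0], [-4, 0, 0, 0], [0, 0, 0, 0], [0, 0, 0, 0]]
  ]
}}

```text
t: 14.98
tool_pos: [0.3751, -0.0783, 0.1979]
tool_rot: [-1.779, 2.588, -0.003]
contact_force: [0.0, -0.0, -0.1]
opening: -0.0
```

>>> {"method": "step_arm", "body": {
  "moves": [
    [[0, -4, 0, 0], [0, -4, 0, 0], [0, -4, 0, 0], [0, -4, 0, 0], [0, -4, 0, 0], [0, -4, 0, 0], [0, -4, 0, 0], [0, 0, 0, 0], [0, 0, 0, 0], [0, 0, 0, 0]]
  ]
}}

```text
t: 15.82
tool_pos: [0.3769, -0.3584, 0.1969]
tool_rot: [-1.781, 2.588, 0.004]
contact_force: [-0.4, -0.0, -0.3]
opening: 0.0002
```

```bash
python3 - <<'E'
from h import *
t=viewer.get_image("top");a=cv2.imread("pics/top.png");print(readout.get_obs()["tool_pos"],readout.get_obs()["contact_force"])
for n in("canister","bowls","tumbler","mug","balm","spoon"):
  k=nets.pinpoint("top",n);print(n,[np.round(q["at"],1) for q in k[:1]])
c=[cv2.resize(x[150:310,110:420],(775,400),interpolation=cv2.INTER_CUBIC) for x in(t,)][0]
cv2.imwrite("pics/end.png",c)
E
```

```text
[ 0.3769078  -0.35781951  0.19719613] [-0.43411761 -1.06817059 -0.65096152]
canister [array([156.8, 216.7])]
bowls [array([319.9, 172. ])]
tumbler [array([247.3, 186. ])]
mug [array([379.7, 269.8])]
balm [array([284.2, 230. ])]
spoon [array([269.3, 304.3])]
```

View pics/end.png

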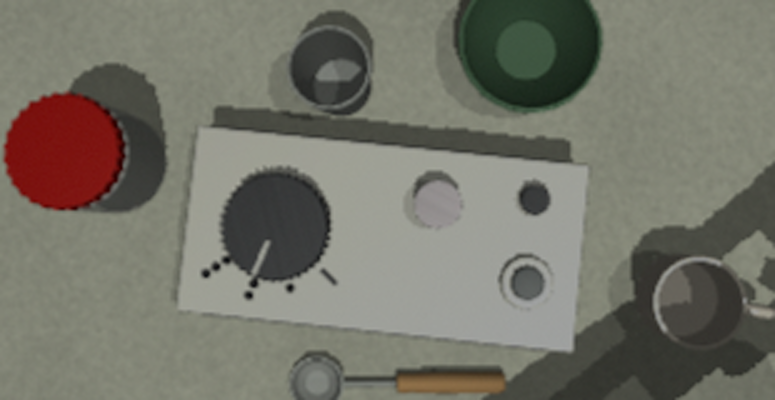

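The final view shows the pointer at two dots (255,270), the button centred and unobstructed at (527,283), and the bystanders and volume knob where they were.

```bash
python3 -c "
from station import ctrl;print(ctrl.finish_job())"
```

```text
the job is handed in; nothing more can be done
None
```

The dial is at two dots and the play button has been pressed and released. I handed the job in at about 16 s of the 51 s allowed, and no verdict was reported.

- **Dial:** I rubbed it round clockwise from the bar mark to two dots with the closed fingertips, about 1.2 rad at roughly 8–10 N. The top view after lifting and the final one both show the pointer at the two dots.
- **Play button:** I pressed it about 6 mm to its hard stop. The wrist sensor read about 15 N upwards there, with up to 7 N sideways. I then let go. The top view cannot measure the button's height, so that it came back up is only inferred from its spring and the clear lift-off.
- **Bystanders:** They look unmoved in the last picture. The network positions agree with the start for most. For the bowls and balm they differ by 4 pixels (about 8–9 mm), which I take as network noise. The spoon had no starting position to compare against.
- **Disagreement:** With the shelf taken as z = 0, the dial top should have been at 0.126 m, but contact came at about 0.103 m, so the shelf seems to lie about 23 mm lower. The cameras had suggested only 8–11 mm lower, so I found the dial and the button by force.

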